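# Seal the ingredient keg with its lever ring

## Robot

A 6-joint arm with a two-finger parallel gripper is mounted at the origin on the work surface. World frame = base frame: x ahead of the robot, y to its left, z up, the work surface at z = 0. Lengths are in m, angles in rad, forces in N, time in s.
With the tool pointing down it reaches from about 0.35 to 0.875 m from the base axis. Payload 15.5 kg.
Tool frame: the origin (TCP) lies midway between the tips of the shut fingers; the grasp point (between the pads) lies 19 mm behind it; x points along the fingers, y is the direction in which the jaws open and shut, and the axes are right-handed (so a half turn about x gives the same grasp; the last joint's range is limited). The gripper opens to 85 mm and grips with 20 to 120 N. Pads are 22 mm wide; open, the fingers measure 114 mm over their backs; the gripper's body (76 mm by 85 mm) begins 54 mm behind the grasp point. The pads swing forward as they close: fully open they stand 13 mm farther back than shut.
Start: joints at [1.218, 0.494, 1.345, -0, 1.302, -0.096], TCP at [0.159, 0.604, 0.231] pointing down, gripper open.
Joint ranges: [-2.91, 2.91], [-0.82, 2.16], [0.22, 2.67], [-1.22, 4.37], [0.12, 2.79], [-3.08, 3.08]. Speed limits (rad/s): [1.89, 1.89, 2.57, 3.01, 3.01, 3.01].

## Interface

Orientations are given as a unit quaternion [x, y, z, w].
In Python, from station import ctrl gives the robot as it stands.
- The arm moves only by the tool carry_out, never from a script. Its argument "motion" is one flat list of numbers, 5 for each row, row after row: the shift along the tool's x, y, z in m, then the turn about the tool's x in rad, then the gripper command: -1 is shut, 1 is fully open, values between are in proportion. In form: [dx, dy, dz, turn, claw, dx, dy, dz, turn, claw, ...]. A call has 1 to 12 rows; each row is the pose to reach, as a shift and turn from the pose commanded when the call began, along the tool's axes at that moment; what a row does not reach only later rows make up. A row lasts 1/10 s, in which the tool goes at most 50 mm and 8.59 degrees, less where a joint would pass 70% of its speed; a pose out of reach is approached as far as the arm can. A call with a gripper value outside its range is refused whole. The fingers move at their own pace and stop on an object; "squeeze" is the grip in N (left out, the last holds). Time passes only in rows, so rows that repeat a pose let the fingers close. It gives the time, the measured TCP pose, the force and the opening at its end, in the units of the state.
- ctrl.observe(): the state, without advancing time (a new reading comes with each control period).
- ctrl.read_camera(name): name is "scene" or "top"; returns a dict with "pixels" (420x560x3 uint8, red, green, blue), "fx", "fy", "cx", "cy" (pixels), "distortion" ([k1, k2, p1, p2, k3] as OpenCV has them; the pictures are not rectified), "T" (4x4, takes a point from camera to world coordinates). Camera axes: x right, y up, looking along -z (the intrinsics and any distortion apply to the point x, -y, -z); pixel columns grow to the right and rows downward; lengths in m; the calibration is good to about 2 mm. A picture is of the moment at which its call begins. There is no depth.
- ctrl.close_job(): hands the job in, once; it reports no verdict.
The state is a dict: "time_s": time; "joint_positions": joint angles; "qd": joint speeds; "joint_efforts": joint torques, N m; "position": TCP position; "ee_rot": TCP orientation; "contact_force": force on the tool from outside, world axes, zero at the start; "wrist_torque": the same for the moment, N m; "finger_gap": finger opening in m.
Only numpy, scipy, OpenCV 4.12 (cv2) and the standard library are available. Lean on these libraries where they do the work, as an engineer would, in place of code of your own. Each camera call takes 0.05 s, during which the arm holds its last target.

## Task

One of the two white kegs on the bakery bench has been left unsealed: its lid stands a little proud and the lever of its clamp ring sticks out. Push that lid fully home, then push the lever round against the ring and past centre until it snaps shut and stays. It is all done by pushing with the fingers: do not lift, tip or shove the kegs about, and leave the sealed keg and the other things on the bench as they are.

Things in the scene. Friction and masses are not known exactly. Their poses are not given: they have to be found in the camera images.
- keg: The unsealed keg: loose, white plastic, round, 187 mm across and 190 mm high up to the rim under its lid, full and heavy, about 5.5 kg, standing on the bench. Origin at the centre of its underside, z up. Seen from above, with the origin as centre, its lever's pivot lies on the ring at -0.5 rad from the keg's x axis.
- keg_lid_top (a point): Centre of the top face of the unsealed keg's dark grey lid (round, 180 mm across, flat with low ribs, its rim and the ring standing 4 mm higher). 194 mm above the bench when the lid is home. The steel clamp ring (197 mm across, 19 mm high) sits on the lid's edge and goes up and down with it.
- keg_lid (a joint): How far the unsealed keg's lid (with ring and lever) stands above its seat, in m: 0 is fully home, 0.009 the most. It is a tight fit: a press of 10 to 15 N on the middle of the lid slides it down, and it stays where it is left.
- keg_lever (a joint): Angle of the unsealed keg's clamp lever in rad, about a vertical pin: 0 is shut flat along the ring, it rests open at about 2.35, 2.6 is its stop. Closing turns it anticlockwise seen from above. As it turns it pulls the ring tight and resists, most of all half-way (about 7 N pushed near the free end), then less and less down to dead centre at 0.3; from about 0.17 it snaps to 0 by itself and holds. Let go well before dead centre it swings back open.
- keg_pivot (a point): The pin on which the unsealed keg's clamp lever turns, half-way up the lever, 6.5 mm below the top face of the lid, 104 mm from the keg's axis.
- keg_push (a point): A point on the outer face of the unsealed keg's clamp lever near its free end, half-way up, where one pushes to close it; 88 mm from the pivot. The lever is a steel channel, 16 mm high, 7 mm thick, about 120 mm long, bent to follow the ring, with its last 18 mm turned slightly outward. Seen from above, the outer face is on the right-hand side as one looks from the pivot to this point; push it on that face.
- sealed: The other keg, the same in every way but already sealed: lid home, lever shut flat along its ring. Origin at the centre of its underside.
- sealed_lever (a joint): Angle of the sealed keg's lever in rad, 0 shut. Leave it shut.
- loaf_tin: Empty dark steel loaf tin, loose, 110 x 240 mm (its x, y) and 75 mm high. Origin at the centre of its underside. Leave it.
- timer: White kitchen timer lying on its back, loose, 62 x 72 x 18 mm. Origin at the centre of its underside. Leave it.
- scraper: Dough scraper lying flat, loose: steel blade 90 x 120 mm and a wooden handle 26 x 124 x 24 mm. Origin near the middle, on the bench. Leave it.

How it is judged:
On the way, in this order (a step that is already met when the one before it is completed fails the run):
1. the lid is pressed fully home (value of joint keg_lid below 0.002 m), for 0.2 s.
2. the lever has snapped shut past dead centre (value of joint keg_lever below 0.06 rad), for 0.3 s.
At the end, for the whole second after the job is handed in: The keg's lid is home (within 2 mm), its lever is shut (within 0.06 rad), the keg stands still and upright within 50 mm of where it was; the other keg is still shut, and it and the other things are within 30 mm of where they were (value of joint keg_lid below 0.002 m and value of joint keg_lever below 0.06 rad and linear speed of keg below 0.02 m/s and angle between keg's own z axis and vertical below 0.05 rad and distance of keg from where it was at the start of the episode below 0.05 m and value of joint sealed_lever below 0.1 rad and distance of each of sealed, loaf_tin, timer, scraper from where it was at the start of the episode below 0.03 m); the robot touches nothing.
It fails at once if the keg is lifted or tipped (height (world z) of keg above 0.012 m or angle between keg's own z axis and vertical above 0.12 rad).
It fails at once if the keg is shoved more than 50 mm (distance of keg from where it was at the start of the episode above 0.05 m).
It fails at once if the sealed keg is moved more than 30 mm, tipped, or its lever is opened (distance of sealed from where it was at the start of the episode above 0.03 m or angle between sealed's own z axis and vertical above 0.12 rad or value of joint sealed_lever above 0.15 rad).
It fails at once if the tin, the timer or the scraper is moved more than 30 mm or picked up (distance of any of loaf_tin, timer, scraper from where it was at the start of the episode above 0.03 m).
It also fails if it takes over 51 s, if anything falls off the work surface, if the arm or the gripper's body presses on something with over 40 N, if the wrist force passes 120 N, or if a joint passes its speed limit or range.

## Working session

There is one attempt and no reset: what is moved stays moved. The work goes in short steps, Python scripts to look and compute and a tool call to move; the robot and the scene stay as the last step left them, time stands still between calls to the robot, and variables do not carry over. Pictures are saved under pics/ and viewed, and the job is handed in when it is done.

Besides the shell and the picture viewer there is one more tool, called after "Request:" as name(argument=value, ...), one argument or row to a line, values as JSON. carry_out: Moves the arm, as the interface text tells. Its arguments: {"type":"object","properties":{"motion":{"type":"array","items":{"type":"number"}},"squeeze":{"type":"number"}},"required":["motion"]}

```bash
mkdir -p pics; ls
python3 - <<'E'
from station import ctrl
import cv2,pickle
s=ctrl.observe();print(s)
d={}
for n in("scene","top"):
    c=ctrl.read_camera(n);d[n]=c
    cv2.imwrite(f"pics/{n}0.png",c["pixels"][:,:,::-1]);print({k:v for k,v in c.items() if k!="pixels"})
pickle.dump(d,open("cam0.pkl","wb"))
E
```

```text
pics
{'time_s': 0.0, 'joint_positions': array([ 1.21749621e+00,  4.94199224e-01,  1.34610285e+00, -1.50055746e-05,
        1.30247513e+00, -9.54516408e-02]), 'qd': array([-0.00179479, -0.00083085,  0.00017186, -0.00120073, -0.00159205,
       -0.00024835]), 'joint_efforts': array([-4.20581157e-03, -8.82129836e+01, -3.83863485e+01, -6.69071342e-04,
        1.01764547e-02, -1.46177431e-04]), 'position': array([0.15923075, 0.60402774, 0.23069985]), 'ee_rot': array([ 0.09050001,  0.7013266 , -0.0913189 ,  0.7011502 ]), 'contact_force': array([ 0.72794458, -0.06716218,  0.34772471]), 'wrist_torque': array([-0.08982715,  0.03562901,  0.03006471]), 'finger_gap': 0.08554115243239578}
{'fx': 408.30902207123506, 'fy': 408.30902207123506, 'cx': 282.1594913290858, 'cy': 205.10428465945378, 'distortion': array([-0.00299221,  0.        ,  0.        ,  0.        ,  0.        ]), 'T': array([[ 0.6347947 , -0.5816101 ,  0.50868986,  1.19397561],
       [ 0.77265695,  0.48298334, -0.41198098, -0.39010895],
       [-0.00607643,  0.6545661 ,  0.75598036,  0.97189722],
       [ 0.        ,  0.        ,  0.        ,  1.        ]])}
{'fx': 530.6731035299482, 'fy': 530.6731035299482, 'cx': 277.18198384036765, 'cy': 207.4290675235495, 'distortion': array([-0.19979072,  0.        ,  0.        ,  0.        ,  0.        ]), 'T': array([[ 0.02158375,  0.99822129, -0.05557337,  0.55283521],
       [-0.99972538,  0.02104201, -0.01031494,  0.04362979],
       [-0.00912722,  0.05578075,  0.99840132,  1.40010172],
       [ 0.        ,  0.        ,  0.        ,  1.        ]])}
```

View pics/scene0.png

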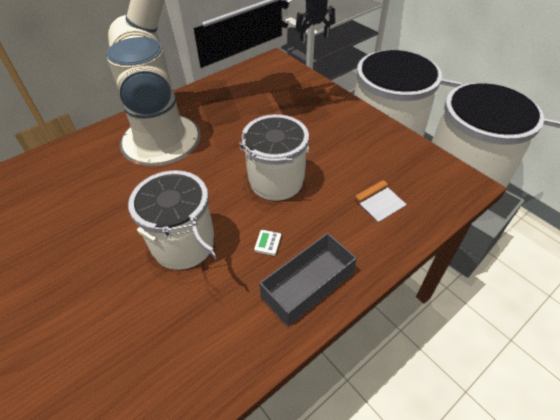

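View pics/top0.png

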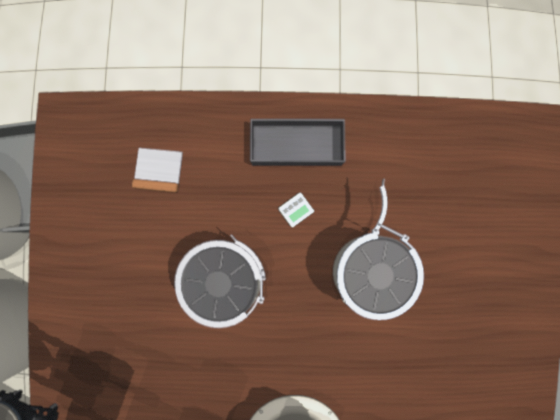

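```bash
cat > h.py <<'E'
import numpy as np,cv2
def ray(c,uv):
    K=np.array([[c["fx"],0,c["cx"]],[0,c["fy"],c["cy"]],[0,0,1]])
    p=cv2.undistortPoints(np.array([[uv]],float),K,np.array(c["distortion"]))[0,0]
    T=c["T"];return T[:3,3],T[:3,:3]@np.array([p[0],-p[1],-1.])
def at(c,uv,z):
    o,d=ray(c,uv);return o+d*(z-o[2])/d[2]
def proj(c,P):
    T=c["T"];q=T[:3,:3].T@(np.asarray(P,float)-T[:3,3]);K=np.array([[c["fx"],0,c["cx"]],[0,c["fy"],c["cy"]],[0,0,1]])
    return cv2.projectPoints(np.array([[q[0],-q[1],-q[2]]]),np.zeros(3),np.zeros(3),K,np.array(c["distortion"]))[0][0,0]
E
python3 - <<'E'
import pickle,cv2
d=pickle.load(open("cam0.pkl","rb"))
a=d["top"]["pixels"][170:330,320:440,::-1];cv2.imwrite("pics/a.png",cv2.resize(a,None,fx=3.75,fy=3.75,interpolation=cv2.INTER_CUBIC))
a=d["scene"]["pixels"][160:280,120:230,::-1];cv2.imwrite("pics/b.png",cv2.resize(a,None,fx=5,fy=5,interpolation=cv2.INTER_CUBIC))
E
```

```text
(no output)
```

View pics/a.png

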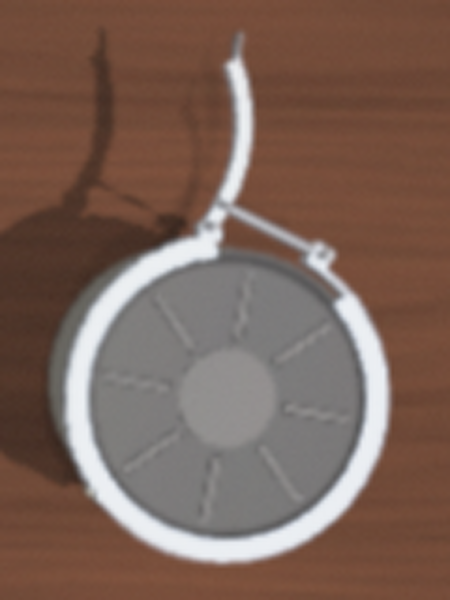

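View pics/b.png

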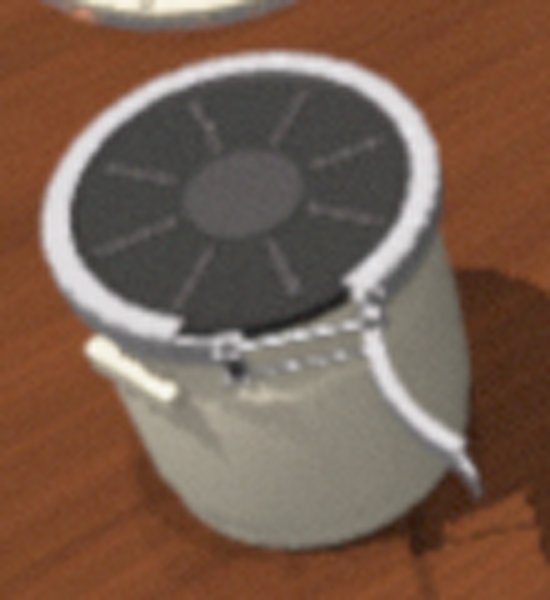

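Run:
```python
import pickle,cv2
from h import *
d=pickle.load(open("cam0.pkl","rb"));t=d["top"];s=d["scene"]
f=lambda x,y:(320+x/3.75-.3,170+y/3.75-.3)
g=lambda x,y:(120+x/5-.4,160+y/5-.4)
z=.200
c1=at(t,f(228,398),z);c2=at(s,g(243,193),z)
print("centre",c1,c2)
o1,d1=ray(t,f(228,398));o2,d2=ray(s,g(243,193))
A=np.c_[d1,-d2];k=np.linalg.lstsq(A,o2-o1,rcond=None)[0];print("triang",o1+k[0]*d1,o2+k[1]*d2)
# ring ellipse from outer edge points at ring top z
R=np.array([at(t,f(x,y),z+.004)[:2] for x,y in[(70,398),(388,398),(222,562),(90,490),(360,490),(95,310),(150,255)]])
A=np.c_[2*R,np.ones(len(R))];q=np.linalg.lstsq(A,(R**2).sum(1),rcond=None)[0];print("circ",q[:2],np.sqrt(q[2]+q[:2]@q[:2]))
for n,p,zz in[("pivot",(208,230),.2),("tip",(240,38),.2),("bend",(233,68),.2),("mid-outer",(254,120),.2)]:
    P=at(t,f(*p),zz);print(n,P,np.linalg.norm(P[:2]-q[:2]))
for n,p,zz in[("pivot s",(372,300),.2),("tip s",(475,490),.2),("bend",(460,440),.2)]:
    print(n,at(s,g(*p),zz))
for n,p in [("sealed",(219,284))]: print(at(t,p,.19))
```

```text
centre [ 0.46909566 -0.18181685  0.2       ] [ 0.47138342 -0.17776824  0.2       ]
triang [ 0.46914814 -0.18167556  0.20075208] [ 0.47125607 -0.17773082  0.19986395]
circ [ 0.46841201 -0.18174998] 0.0985394119808916
pivot [ 0.57062269 -0.1677342   0.2       ] 0.10316716989595746
tip [ 0.6879811  -0.18622677  0.2       ] 0.21961472049384823
bend [ 0.66949721 -0.18202214  0.2       ] 0.20108538268721032
mid-outer [ 0.63803106 -0.19526121  0.2       ] 0.1701563252191932
pivot s [ 0.57368809 -0.16389041  0.2       ]
tip s [ 0.69821362 -0.18588581  0.2       ]
bend [ 0.67079406 -0.17612447  0.2       ]
[0.44234723 0.18516001 0.19      ]
```

Run:
```python
from station import ctrl
from scipy.spatial.transform import Rotation as R
s=ctrl.observe();M=R.from_quat(s["ee_rot"]).as_matrix();print(M.round(3))
import numpy as np
for p in[(.30,.2,.285),(.47,-.18,.285),(.47,-.18,.215)]:print(M.T@(np.array(p)-s["position"]))
```

```text
[[-0.     0.255  0.967]
 [-0.001  0.967 -0.255]
 [-1.    -0.001 -0.   ]]
[-0.05387115 -0.35487252  0.23911809]
[-0.05357508 -0.67897335  0.5003815 ]
[ 0.01642489 -0.67890331  0.50038905]
```

Request:
carry_out(
  motion=[-0.05,0,0,0,-1,-0.055,-0.035,0.024,0,-1,-0.055,-0.07,0.048,0,-1,-0.055,-0.105,0.072,0,-1,-0.055,-0.14,0.096,0,-1,-0.055,-0.175,0.12,0,-1,-0.055,-0.21,0.144,0,-1,-0.055,-0.245,0.168,0,-1,-0.055,-0.28,0.192,0,-1,-0.055,-0.315,0.216,0,-1,-0.055,-0.355,0.24,0,-1,-0.055,-0.355,0.24,0,-1],
  squeeze=40,
)

```text
time_s: 1.3
position: [0.3019, 0.1956, 0.2862]
ee_rot: [0.093, 0.701, -0.093, 0.701]
contact_force: [0.4, 0.2, -0.0]
finger_gap: 0.0002
```

Request:
carry_out(
  motion=[0,-0.032,0.026,0,-1,0,-0.064,0.052,0,-1,0,-0.096,0.078,0,-1,0,-0.128,0.104,0,-1,0,-0.16,0.13,0,-1,0,-0.192,0.156,0,-1,0,-0.224,0.182,0,-1,0,-0.256,0.208,0,-1,0,-0.288,0.234,0,-1,0,-0.32,0.258,0,-1,0.02,-0.32,0.258,0,-1,0.04,-0.32,0.258,0,-1],
)

```text
time_s: 2.5
position: [0.4694, -0.1761, 0.2455]
ee_rot: [0.091, 0.701, -0.091, 0.701]
contact_force: [-0.3, -0.0, 0.2]
finger_gap: 0.0001
```

Run:
```python
from station import ctrl
import cv2,pickle
from h import *
d={}
s=ctrl.observe();print(s["position"],s["ee_rot"],s["contact_force"],s["joint_positions"])
for n in("scene","top"):
    c=ctrl.read_camera(n);d[n]=c
    u,v=proj(c,s["position"]);print(n,u,v)
    x,y=max(0,int(u)-70),max(0,int(v)-70)
    cv2.imwrite(f"pics/{n}1.png",cv2.resize(c["pixels"][y:y+140,x:x+140,::-1],None,fx=4,fy=4,interpolation=cv2.INTER_CUBIC))
a,b=[cv2.imread(f"pics/{n}1.png") for n in d]
h=min(a.shape[0],b.shape[0]);cv2.imwrite("pics/c1.png",cv2.resize(np.hstack([a[:h],b[:h]]),None,fx=.71,fy=.71))
```

```text
[ 0.46938182 -0.17610796  0.24552569] [ 0.09136587  0.70101248 -0.09140758  0.70134045] [-0.26799984 -0.01106398  0.16353872] [-4.78172949e-01  3.04461134e-01  1.62435775e+00  1.09960358e-04
  1.21231769e+00 -1.78980210e+00]
scene 164.38899737255417 185.0845509594301
top 381.7553929562317 277.17014413797835
```

View pics/c1.png

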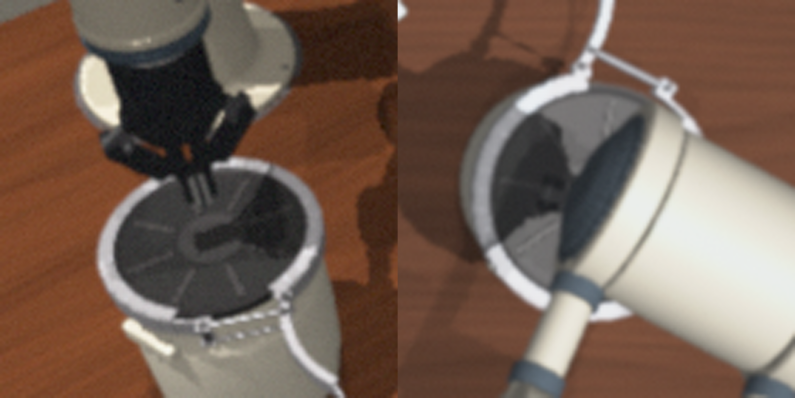

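Request:
carry_out(
  motion=[0.02,-0.004,0,0,-1,0.035,-0.004,0,0,-1,0.038,-0.004,0,0,-1,0.041,-0.004,0,0,-1,0.044,-0.004,0,0,-1,0.046,-0.004,0,0,-1,0.048,-0.004,0,0,-1,0.048,-0.004,0,0,-1],
)

```text
time_s: 3.4
position: [0.4681, -0.1792, 0.1989]
ee_rot: [0.091, 0.701, -0.091, 0.702]
contact_force: [0.7, 1.1, 2.5]
finger_gap: -0.0003
```

Request:
carry_out(
  motion=[0.001,0,0,0,-1,0.002,0,0,0,-1,0.003,0,0,0,-1,0.004,0,0,0,-1,0.005,0,0,0,-1,0.005,0,0,0,-1],
)

```text
time_s: 4.0
position: [0.4682, -0.1792, 0.194]
ee_rot: [0.091, 0.701, -0.091, 0.702]
contact_force: [-0.1, 1.2, 7.6]
finger_gap: -0.0002
```

Request:
carry_out(
  motion=[0.001,0,0,0,-1,0.002,0,0,0,-1,0.003,0,0,0,-1,0.003,0,0,0,-1],
)

```text
time_s: 4.4
position: [0.4683, -0.1793, 0.1934]
ee_rot: [0.09, 0.7, -0.091, 0.702]
contact_force: [-15.5, 7.9, 57.1]
finger_gap: 0.0002
```

Request:
carry_out(
  motion=[-0.001,0,0,0,-1,-0.002,0,0,0,-1,-0.02,0,0,0,-1,-0.05,0,0,0,-1,-0.06,0,0,0,-1],
)

```text
time_s: 4.9
position: [0.4687, -0.1796, 0.2529]
ee_rot: [0.09, 0.7, -0.091, 0.702]
contact_force: [-0.7, 0.0, -1.0]
finger_gap: -0.0002
```

Run:
```python
from station import ctrl
import cv2,pickle
from h import *
d={}
s=ctrl.observe();print(s["position"],s["ee_rot"],s["contact_force"])
c=ctrl.read_camera("scene");a=c["pixels"][160:280,110:230,::-1]
cv2.imwrite("pics/b2.png",cv2.resize(a,None,fx=4.9,fy=4.9,interpolation=cv2.INTER_CUBIC))
c=ctrl.read_camera("top");a=c["pixels"][160:300,320:440,::-1]
cv2.imwrite("pics/a2.png",cv2.resize(a,None,fx=3.75,fy=3.75,interpolation=cv2.INTER_CUBIC))
```

```text
[ 0.46872757 -0.1796113   0.25293399] [ 0.09040696  0.70006511 -0.09129608  0.70242469] [-0.68828139  0.02469365 -0.99760446]
```

View pics/b2.png

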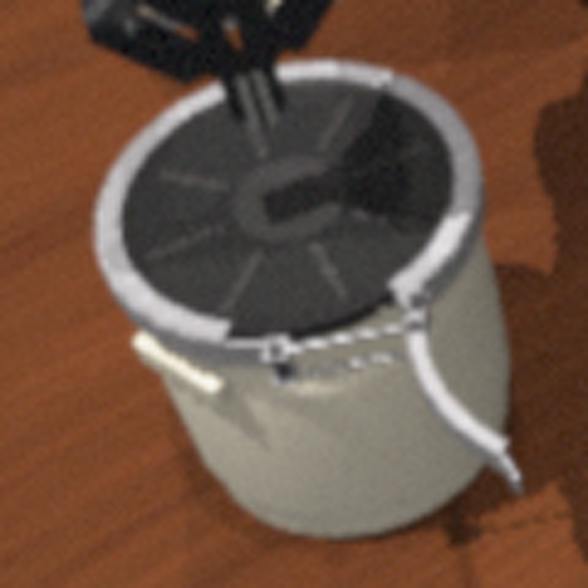

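View pics/a2.png

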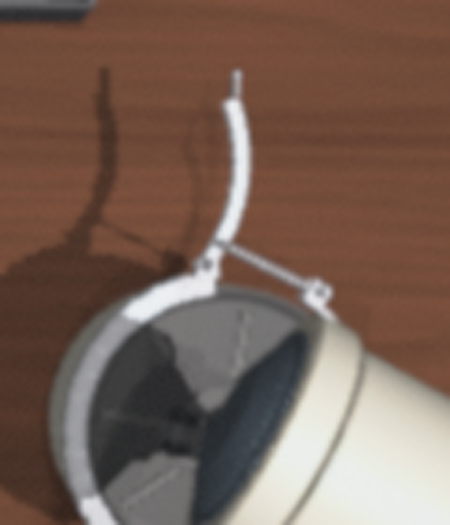

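```bash
cat > path.py <<'E'
import numpy as np
from scipy.spatial.transform import Rotation as R
from station import ctrl
P=np.array([.571,-.167])
def pose(q,gap,r=.011,Z=.174,rho=.088):
    phi=2.11-q;na=phi+.43-np.pi/2
    u=np.array([np.cos(phi),np.sin(phi)]);n=np.array([np.cos(na),np.sin(na)])
    return np.r_[P+rho*u+(r+gap)*n,Z],na
def rel(p,na,s=None):
    s=s or ctrl.observe();M=R.from_quat(s["ee_rot"]).as_matrix()
    d=M.T@(p-s["position"]);za=np.arctan2(M[1,2],M[0,2])
    return np.r_[d,-((na-za+np.pi)%(2*np.pi)-np.pi)]
E
python3 - <<'E'
from path import *
p,na=pose(2.35,.03);print(p,na)
print(rel(np.r_[p[:2],.253],na).round(3),rel(p,na).round(3))
E
```

```text
[ 0.66422096 -0.22818     0.174     ] -1.3807963267948968
[-1.000e-03  3.000e-03  2.020e-01  1.123e+00] [0.078 0.003 0.201 1.123]
```

Request:
carry_out(
  motion=[0,0,0.025,0.14,-1,0,0,0.05,0.28,-1,0,0,0.075,0.42,-1,0,0,0.1,0.56,-1,0,0,0.13,0.7,-1,0,0,0.16,0.84,-1,0,0.003,0.18,0.98,-1,0,0.003,0.202,1.12,-1,0.03,0.003,0.202,1.12,-1,0.06,0.003,0.202,1.12,-1,0.078,0.003,0.202,1.12,-1,0.078,0.003,0.202,1.12,-1],
)

```text
time_s: 6.2
position: [0.6619, -0.227, 0.168]
ee_rot: [0.449, 0.548, -0.45, 0.544]
contact_force: [-0.7, 0.1, 0.7]
finger_gap: -0.0003
```

Run:
```python
from path import *
import cv2
s=ctrl.observe();print(s["position"],s["contact_force"],s["joint_positions"])
c=ctrl.read_camera("scene");a=c["pixels"][160:280,110:270,::-1]
cv2.imwrite("pics/b3.png",cv2.resize(a,None,fx=4.9,fy=4.9,interpolation=cv2.INTER_CUBIC))
for q,g in[(2.35,.03),(2.35,.01),(2.35,0)]+[(x,-.001) for x in np.arange(2.2,1.2,-.12)]: print(round(q,2),rel(*pose(q,g)).round(3).tolist())
```

```text
[ 0.66192742 -0.22695772  0.16797251] [-0.71073728  0.14789041  0.65659296] [-4.15562679e-01  6.60218887e-01  1.20604124e+00 -5.57709045e-05
  1.28192194e+00 -6.08549293e-01]
2.35 [-0.004, 0.001, 0.001, 0.003]
2.35 [-0.004, 0.001, -0.019, 0.003]
2.35 [-0.004, 0.001, -0.029, 0.003]
2.2 [-0.004, 0.007, -0.042, -0.147]
2.08 [-0.004, 0.011, -0.053, -0.267]
1.96 [-0.004, 0.013, -0.064, -0.387]
1.84 [-0.004, 0.014, -0.075, -0.507]
1.72 [-0.004, 0.014, -0.086, -0.627]
1.6 [-0.004, 0.012, -0.097, -0.747]
1.48 [-0.004, 0.009, -0.108, -0.867]
1.36 [-0.004, 0.004, -0.118, -0.987]
1.24 [-0.003, -0.001, -0.128, -1.107]
```

View pics/b3.png

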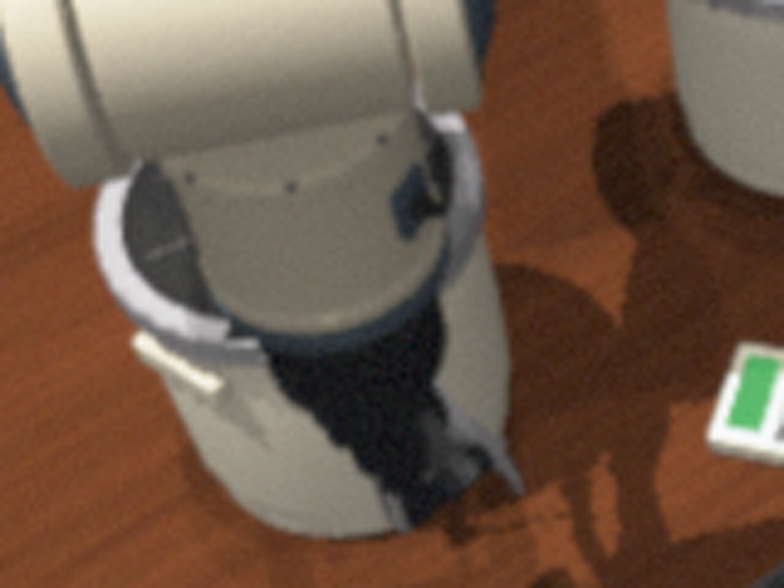

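Request:
carry_out(
  motion=[-0.004,0.001,-0.01,0,-1,-0.004,0.001,-0.019,0,-1,-0.004,0.001,-0.024,0,-1,-0.004,0.001,-0.029,0,-1,-0.004,0.004,-0.036,-0.07,-1,-0.004,0.007,-0.042,-0.147,-1,-0.004,0.009,-0.048,-0.21,-1,-0.004,0.011,-0.053,-0.267,-1,-0.004,0.012,-0.058,-0.33,-1,-0.004,0.013,-0.064,-0.387,-1],
)

```text
time_s: 7.25
position: [0.665, -0.1627, 0.1769]
ee_rot: [0.335, 0.622, -0.335, 0.623]
contact_force: [2.2, -4.1, 0.7]
finger_gap: -0.0001
```

Run:
```python
from path import *
import cv2
s=ctrl.observe();print(s["position"],s["contact_force"],s["joint_positions"])
c=ctrl.read_camera("top");a=c["pixels"][160:300,310:440,::-1]
cv2.imwrite("pics/a4.png",cv2.resize(a,None,fx=4,fy=4,interpolation=cv2.INTER_CUBIC))
for q,g in[(x,-.001) for x in np.arange(1.96,.8,-.1)]: print(round(q,2),rel(*pose(q,g)).round(3).tolist())
```

```text
[ 0.6649957  -0.16268804  0.17689907] [ 2.23806221 -4.05588175  0.70744047] [-3.26822832e-01  6.26641364e-01  1.24891207e+00 -5.91796762e-04
  1.26384811e+00 -9.09151816e-01]
1.96 [0.003, -0.001, -0.0, 0.007]
1.86 [0.003, 0.003, -0.009, -0.093]
1.76 [0.003, 0.006, -0.017, -0.193]
1.66 [0.003, 0.009, -0.026, -0.293]
1.56 [0.003, 0.011, -0.035, -0.393]
1.46 [0.003, 0.011, -0.044, -0.493]
1.36 [0.003, 0.011, -0.054, -0.593]
1.26 [0.003, 0.01, -0.063, -0.693]
1.16 [0.003, 0.008, -0.072, -0.793]
1.06 [0.003, 0.005, -0.081, -0.893]
0.96 [0.003, 0.002, -0.089, -0.993]
0.86 [0.003, -0.003, -0.097, -1.093]
```

View pics/a4.png

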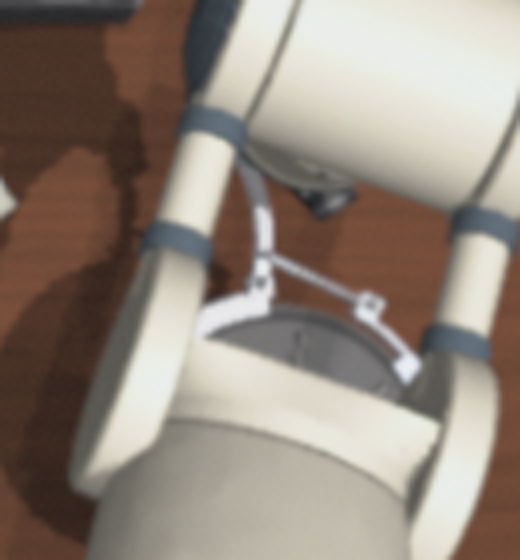

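Request:
carry_out(
  motion=[0.001,0.003,-0.009,-0.09,-1,0.003,0.006,-0.017,-0.19,-1,0.003,0.009,-0.026,-0.29,-1,0.003,0.011,-0.035,-0.39,-1,0.003,0.011,-0.044,-0.49,-1,0.003,0.011,-0.054,-0.59,-1,0.003,0.01,-0.063,-0.69,-1,0.003,0.008,-0.072,-0.79,-1],
)

```text
time_s: 8.1
position: [0.6326, -0.0982, 0.1741]
ee_rot: [0.069, 0.703, -0.07, 0.705]
contact_force: [4.9, -4.9, 2.3]
finger_gap: -0.0005
```

Run:
```python
from path import *
import cv2
s=ctrl.observe();print(s["position"],s["contact_force"],s["joint_positions"])
c=ctrl.read_camera("scene");a=c["pixels"][140:280,110:270,::-1]
cv2.imwrite("pics/b5.png",cv2.resize(a,None,fx=4.2,fy=4.2,interpolation=cv2.INTER_CUBIC))
for q,g in[(x,-.001) for x in np.arange(1.16,-.15,-.1)]: print(round(q,2),rel(*pose(q,g)).round(3).tolist())
```

```text
[ 0.63256082 -0.09816808  0.1741457 ] [ 4.92440243 -4.92133088  2.30190643] [-2.46877238e-01  5.68687152e-01  1.37559349e+00 -6.68043370e-04
  1.19404226e+00 -1.61964236e+00]
1.16 [0.0, 0.0, 0.001, 0.0]
1.06 [0.0, 0.004, -0.008, -0.1]
0.96 [0.0, 0.008, -0.016, -0.2]
0.86 [0.0, 0.01, -0.025, -0.3]
0.76 [0.0, 0.012, -0.034, -0.4]
0.66 [-0.0, 0.013, -0.044, -0.5]
0.56 [-0.0, 0.012, -0.053, -0.6]
0.46 [-0.0, 0.011, -0.062, -0.7]
0.36 [-0.0, 0.009, -0.071, -0.8]
0.26 [-0.0, 0.006, -0.08, -0.9]
0.16 [-0.0, 0.003, -0.088, -1.0]
0.06 [-0.0, -0.002, -0.096, -1.1]
-0.04 [-0.0, -0.007, -0.104, -1.2]
-0.14 [-0.0, -0.014, -0.111, -1.3]
```

View pics/b5.png

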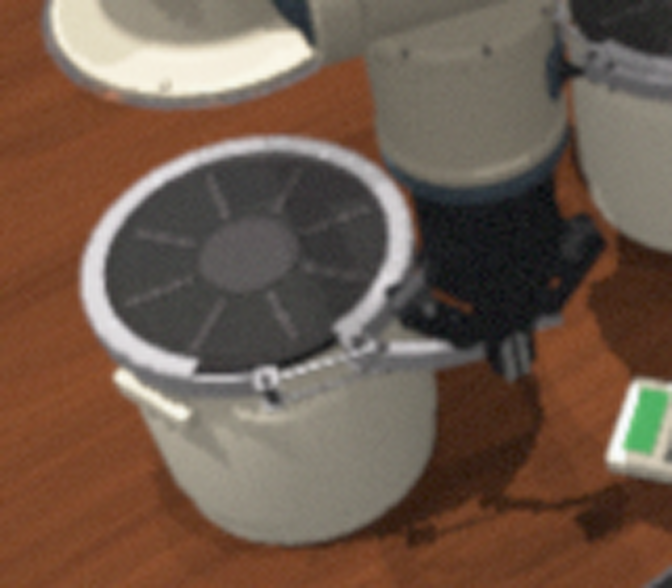

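Request:
carry_out(
  motion=[0,0.004,-0.008,-0.1,-1,0,0.008,-0.016,-0.2,-1,0,0.01,-0.025,-0.3,-1,0,0.012,-0.034,-0.4,-1,0,0.013,-0.044,-0.5,-1,0,0.012,-0.053,-0.6,-1,0,0.011,-0.062,-0.7,-1,0,0.009,-0.071,-0.8,-1],
)

```text
time_s: 8.95
position: [0.5638, -0.0748, 0.1736]
ee_rot: [-0.209, 0.675, 0.209, 0.676]
contact_force: [0.9, 0.1, 0.2]
finger_gap: 0.0002
```

Run:
```python
from path import *
import cv2
s=ctrl.observe();print(s["position"],s["contact_force"],s["joint_positions"])
c=ctrl.read_camera("scene");a=c["pixels"][140:280,110:270,::-1]
cv2.imwrite("pics/b6.png",cv2.resize(a,None,fx=4.2,fy=4.2,interpolation=cv2.INTER_CUBIC))
for q,g in[(x,-.001) for x in np.arange(.36,-.15,-.05)]: print(round(q,2),rel(*pose(q,g)).round(3).tolist())
```

```text
[ 0.56378    -0.07479088  0.17361589] [0.91617781 0.08847067 0.20984894] [-2.36980840e-01  4.77902452e-01  1.55742753e+00  1.91732298e-04
  1.10549533e+00 -2.40848571e+00]
0.36 [-0.001, -0.001, 0.001, -0.002]
0.31 [-0.001, 0.001, -0.003, -0.052]
0.26 [-0.001, 0.004, -0.007, -0.102]
0.21 [-0.001, 0.005, -0.011, -0.152]
0.16 [-0.001, 0.007, -0.016, -0.202]
0.11 [-0.001, 0.008, -0.02, -0.252]
0.06 [-0.001, 0.009, -0.025, -0.302]
0.01 [-0.001, 0.01, -0.029, -0.352]
-0.04 [-0.001, 0.011, -0.034, -0.402]
-0.09 [-0.001, 0.012, -0.038, -0.452]
-0.14 [-0.001, 0.012, -0.043, -0.502]
```

View pics/b6.png

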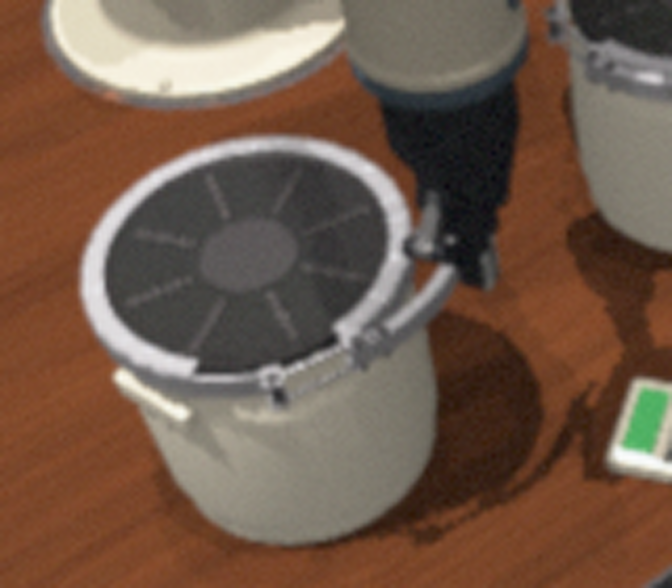

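Request:
carry_out(
  motion=[0,0.001,-0.003,-0.05,-1,0,0.004,-0.007,-0.1,-1,0,0.005,-0.011,-0.15,-1,0,0.007,-0.016,-0.2,-1,0,0.008,-0.02,-0.25,-1],
)

```text
time_s: 9.5
position: [0.5426, -0.0796, 0.1734]
ee_rot: [-0.29, 0.645, 0.291, 0.645]
contact_force: [-1.0, 0.7, -0.0]
finger_gap: -0.0
```

Run:
```python
from path import *
import cv2
s=ctrl.observe();print(s["position"],s["contact_force"],s["joint_positions"])
c=ctrl.read_camera("scene");a=c["pixels"][140:280,110:270,::-1]
cv2.imwrite("pics/b7.png",cv2.resize(a,None,fx=4.2,fy=4.2,interpolation=cv2.INTER_CUBIC))
for q,g in[(x,-.001) for x in np.arange(.11,-.15,-.05)]: print(round(q,2),rel(*pose(q,g)).round(3).tolist())
```

```text
[ 0.54261714 -0.07955906  0.17338591] [-1.02095789  0.71846376 -0.02182156] [-2.54498299e-01  4.52947366e-01  1.60643241e+00  4.32138704e-05
  1.08247057e+00 -2.67207713e+00]
0.11 [-0.001, 0.001, -0.001, -0.009]
0.06 [-0.001, 0.003, -0.005, -0.059]
0.01 [-0.001, 0.005, -0.009, -0.109]
-0.04 [-0.001, 0.007, -0.013, -0.159]
-0.09 [-0.001, 0.009, -0.017, -0.209]
-0.14 [-0.001, 0.01, -0.022, -0.259]
```

View pics/b7.png

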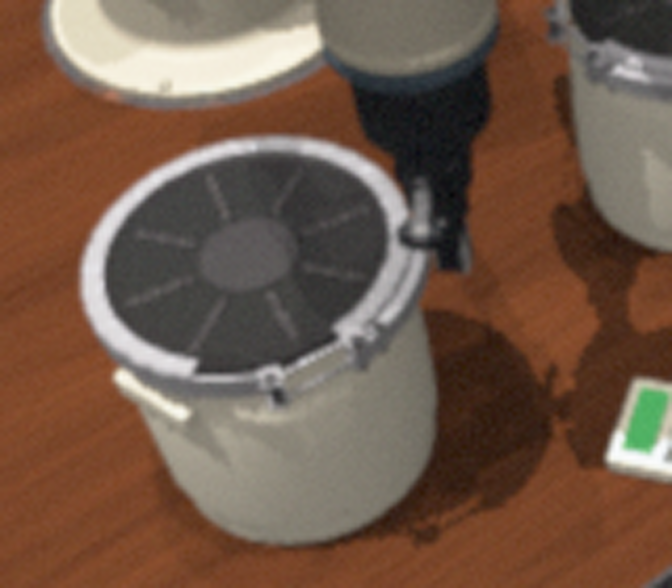

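Request:
carry_out(
  motion=[0,0.001,-0.002,0,-1,0,0.002,-0.004,0,-1,0,0.003,-0.005,0,-1,0,0.003,-0.006,0,-1],
)

```text
time_s: 9.95
position: [0.5384, -0.0816, 0.1737]
ee_rot: [-0.291, 0.643, 0.29, 0.646]
contact_force: [13.4, 11.8, -4.6]
finger_gap: -0.0
```

Request:
carry_out(
  motion=[0,0,0.01,0,-1,0,0,0.03,0,-1,0,0,0.05,0,-1,-0.04,0,0.06,0,-1,-0.08,0,0.08,0,-1,-0.12,0,0.12,0,-1,-0.12,0,0.15,0,-1,-0.12,0,0.15,0,-1],
)

```text
time_s: 10.75
position: [0.6382, 0.0336, 0.2946]
ee_rot: [-0.292, 0.643, 0.291, 0.645]
contact_force: [-1.1, -0.3, -0.5]
finger_gap: 0.0002
```

Run:
```python
from path import *
import cv2
s=ctrl.observe();print(s["position"],s["contact_force"])
c=ctrl.read_camera("scene");a=c["pixels"][140:280,110:330,::-1]
cv2.imwrite("pics/b8.png",cv2.resize(a,None,fx=3.6,fy=3.6,interpolation=cv2.INTER_CUBIC))
c=ctrl.read_camera("top");cv2.imwrite("pics/a8.png",c["pixels"][:,:,::-1])
```

```text
[0.63821166 0.03361294 0.29457142] [-1.11030534 -0.2785673  -0.4758303 ]
```

View pics/b8.png

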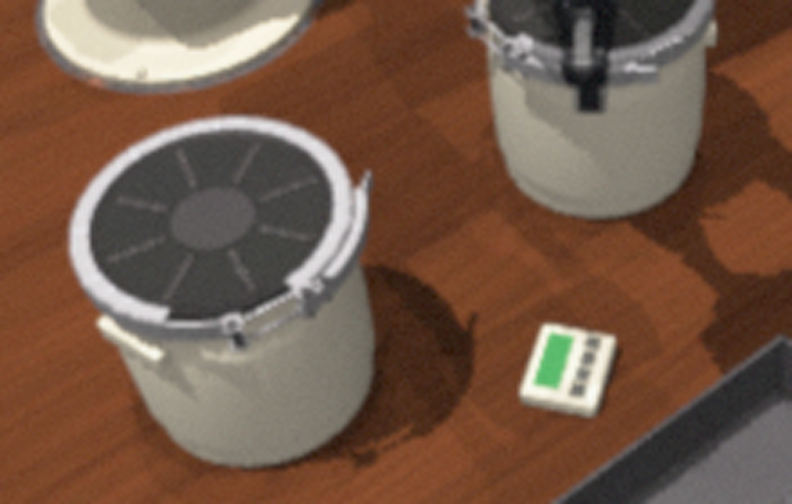

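View pics/a8.png

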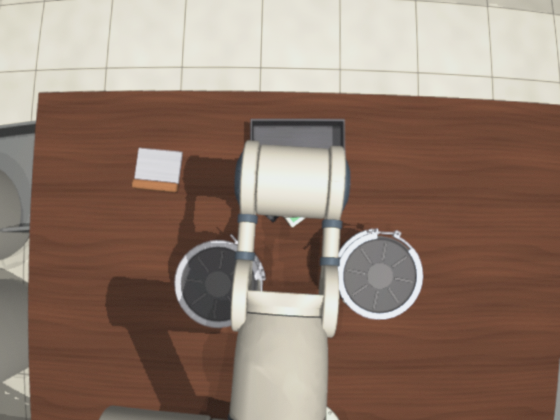

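Request:
carry_out(
  motion=[0,0,0.03,0,-1,0,0,0.06,0,-1,0,0,0.06,0,-1],
)

```text
time_s: 11.15
position: [0.676, 0.0771, 0.2921]
ee_rot: [-0.291, 0.645, 0.292, 0.644]
contact_force: [-1.2, 0.2, -0.5]
finger_gap: 0.0003
```

Run:
```python
from path import *
import cv2
c=ctrl.read_camera("top");a=c["pixels"][:,:,::-1]
cv2.imwrite("pics/a9.png",np.hstack([cv2.resize(a[220:335,s:s+115],None,fx=3.4,fy=3.4,interpolation=cv2.INTER_CUBIC) for s in(165,325)]))
```

```text
(no output)
```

View pics/a9.png

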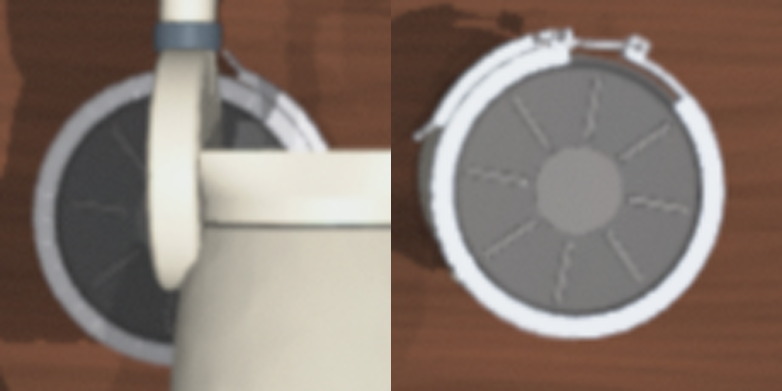

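Lever lies flat along the ring, the same as on the sealed keg, and nothing is touching it. Handing in.

```bash
python3 -c "
from station import ctrl
print(ctrl.close_job())"
```

```text
the job is handed in; nothing more can be done
None
```

The unsealed keg's lid is pressed home and its lever is snapped shut. I handed the job in at about 11 s of the 51 s allowed; no verdict came back.

- **Lid:** I pressed the middle with the shut fingertips until it stopped firmly. The fingertip height read 0.1934 m against 0.194 m expected for a lid that is home. The wrist force rose to about 60 N, within its 120 N limit.
- **Lever:** I swept it round from its outer face with about 5–7 N. The force fell to near zero after dead centre, and a final nudge of about 18 N met a solid stop.
- **Last pictures, arm clear:** The lever lies flat along its ring, with only the turned-out tip standing off. The keg is within a pixel of where it started, judged by eye in the top view. The scraper was unmoved in the top view. The timer and tin looked in place, though the arm hid part of each in the top view.
- **Not fully checked:** The arm also hid part of the sealed keg in the last top view, but nothing went near it except the raised arm passing overhead. I did not compute how far any of the other things moved. The two cameras disagreed by about 4 mm on the lid centre, which was too little to matter.

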